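Refit the cups and brake knob of a rotating pencil holder

TASK

Put the rotating pencil holder back together: stand the medium yellow cup in the round dish, then the small blue cup inside the yellow one, and let go of both so that they stand upright on their floors. Then turn the black knob so that its bore matches the D-shaped brass shaft, push it onto the shaft and down against the sprung red collar as far as it goes, and finish while still gripping the knob and keeping it pressed fully down, so that I can tighten its set screw. Leave the rabbit, the spoon bookmark and the eraser where they are.

Things in the scene. Friction and masses are not known exactly. Their poses are not given: they have to be found in the camera images.
- holder: The pencil holder's grey foot, fixed to the table: a flat plate 110 mm (its x) by 250 mm (its y), 18 mm thick. Origin: centre of its underside. The dish's axis is at y = -65 mm, the brass shaft's axis at y = +65 mm in its frame, both upright.
- dish_floor (a point): Centre of the inner floor of the shallow teal dish, 26 mm above the table. The dish stands on a turntable on the foot that turns freely with light friction; inner diameter 74 mm, outer 80 mm, rim 16 mm above this point. z is up.
- shaft_top (a point): Centre of the top of the upright brass D-shaft, 48 mm above the table. Diameter 14 mm with one flat 3 mm from the axis; this point's x axis points out through the flat, z up. Top 2 mm chamfered. It can turn about its axis (friction 0.03 N m) and stays where it is. Round it is the red collar, diameter 34 mm, its top 16 mm below this point when up.
- collar (a joint): How far the sprung red collar round the shaft is pressed down (m): 0 is up (top 32 mm above the table), 0.008 is fully down against its stop (top 24 mm above the table). The spring needs about 3 N to start moving and about 10 N to be fully down, and lifts it again when released.
- cup_m_center (a point): Medium cup, yellow plastic, open at the top: outer diameter 62 mm, height 70 mm, wall and floor 3 mm, 120 g, standing upright. The point is on its axis half-way up (35 mm above its underside), z up. Straight sides; hold it near the rim so that the fingers stay above the dish's 16 mm rim.
- cup_s_center (a point): Small cup, blue plastic, open at the top: outer diameter 42 mm, height 115 mm, wall and floor 3 mm, 100 g, standing upright. The point is on its axis half-way up (57.5 mm above its underside), z up. When it is nested its top is 48 mm above the yellow cup's rim; hold it near its rim so that the fingers stay above the yellow cup.
- knob_center (a point): Black knob, 48 mm tall, 60 g, standing bore down. From above 43 mm long (x -20 to +23 mm, a nose at +x), 26 mm wide across two parallel flat sides (y = +-13 mm, flat for x = -13 to +13 mm, full height). A white line on top runs from the axis to the nose. The point is on the bore's axis half-way up (24 mm above the underside), x to the nose, z up. Fully pressed it is level with the shaft's top.
- knob_bore (a point): Centre of the mouth of the knob's bore, in its underside; same axes as the knob. The bore is D-shaped, 16 mm across, 28 mm deep, with its flat 4 mm from the axis on the +x (nose) side: the nose must point the way the shaft's flat faces, to within about 8 degrees.
- rabbit: White ceramic rabbit figurine, about 60 mm wide and 105 mm tall; origin at the centre of its underside. Leave alone.
- bookmark: Flat stainless steel spoon-shaped bookmark, 117 mm long (along its y, from -48 to +69 mm), 28 mm wide, 4 mm thick; origin on its underside. Leave alone.
- eraser: Purple silicone eraser, 22 by 45 by 13 mm; origin at the centre of its underside. Leave alone.
Mind the look-alikes: they are no part of the job. Of the things shaped like the part that bears knob_center, the black one is meant.

How it is judged (in metres and radians):
On the way, in this order (a step that is already met when the one before it is completed fails the run):
1. the yellow cup stands in the dish, upright and let go (horizontal distance between cup_m_center and dish_floor below 0.009 m and z of cup_m_center in the frame of dish_floor between 0.031 and 0.039 m and angle between cup_m_center's own z axis and vertical below 0.1 rad and contact force between the fingers and cup_m below 0.2 N and linear speed of cup_m below 0.03 m/s), for 0.2 s.
2. the blue cup stands inside the yellow cup, upright and let go (horizontal distance between cup_m_center and dish_floor below 0.009 m and z of cup_m_center in the frame of dish_floor between 0.031 and 0.039 m and angle between each of cup_m_center, cup_s_center's own z axis and vertical below 0.1 rad and horizontal distance between cup_s_center and cup_m_center below 0.01 m and z of cup_s_center in the frame of dish_floor between 0.0565 and 0.0645 m and contact force between the fingers and cup_s below 0.2 N and linear speed of cup_s below 0.03 m/s), for 0.2 s.
At the end, for the whole second after the job is handed in: Yellow cup upright on the dish floor (within 9 mm of centre), blue cup upright on its floor inside it, both let go; knob on the D-shaft (within 4 mm, matched, upright), still gripped (over 2 N) and pressed on the holder (over 4 N), the red collar at least 6 of its 8 mm down (all of step 2 and horizontal distance between knob_center and shaft_top below 0.004 m and z of knob_center in the frame of shaft_top between -0.004 and 0.004 m and angle between the x axis of knob_center and the x axis of shaft_top, either way round below 0.25 rad and angle between knob_center's own z axis and vertical below 0.1 rad and contact force between the fingers and cup_m below 0.2 N and linear speed of cup_m below 0.03 m/s and value of joint collar above 0.006 m and contact force between the fingers and knob above 2 N and contact force between knob and holder above 4 N); the arm keeps its last pose, push and grip.
It fails at once if the rabbit is shoved more than 25 mm or tipped (distance of rabbit from where it was at the start of the episode above 0.025 m or angle between rabbit's own z axis and vertical above 0.5 rad).
It fails at once if the bookmark is shoved more than 25 mm or tipped (distance of bookmark from where it was at the start of the episode above 0.025 m or angle between bookmark's own z axis and vertical above 0.5 rad).
It fails at once if the eraser is shoved more than 25 mm or tipped (distance of eraser from where it was at the start of the episode above 0.025 m or angle between eraser's own z axis and vertical above 0.5 rad).
It also fails if it takes over 72 s, if anything falls off the work surface, if the arm or the gripper's body presses on something with over 40 N, if the wrist force passes 120 N, or if a joint passes its speed limit or range.

ROBOT

A 7-joint arm with a two-finger parallel gripper is mounted at the origin on the work surface. World frame = base frame: x ahead of the robot, y to its left, z up, the work surface at z = 0. Lengths are in mm, angles in degrees, forces in N, time in s.
With the tool pointing down it reaches from about 400 to 900 mm from the base axis. Payload 5.5 kg.
Tool frame: the origin (TCP) lies midway between the tips of the shut fingers; the grasp point (between the pads) lies 19 mm behind it (pinch_z is the z of the grasp point in the tool frame, in mm); z points along the fingers, y is the line along which they close (so a half turn about z gives the same grasp; the last joint's range is limited). The gripper opens to 85 mm and grips with 20 to 120 N. Pads are 22 mm wide; open, the fingers measure 114 mm over their backs; the gripper's body (76 mm by 85 mm) begins 54 mm behind the grasp point. The pads swing forward as they close: fully open they stand 13 mm farther back than shut.
Start: joints at [-50.695, 28.699, -24.465, 88.831, 12.651, 65.22, -12.049], TCP at [266.668, 592.78, 203.31] pointing down, gripper open.
Joint ranges: [-164.97, 164.97], [-17.58, 116.51], [-87.97, 89.64], [11.32, 138.91], [-80.73, 260.73], [10.89, 115.49], [-147.41, 147.41]. Speed limits (degrees/s): [147.25, 147.25, 180, 180, 180, 180, 180].

INTERFACE

Orientations are given as [roll, pitch, yaw] about the fixed x, y, z axes, in that order (R = Rz(yaw) Ry(pitch) Rx(roll)).
In Python, from workcell import goto, movel, goto_joints, gripper_to, wait, solve_ik, sense, snapshot, calibration, PlanningError, hand_in, recognise, silhouettes, mark_of, pinch_z gives the robot as it stands. Calls block until the motion is done:
- goto(position, orientation): joint-space move of the TCP to a pose.
- movel(position, rate=150, ori=None, contact_N=None): straight line of the TCP; ori=None keeps the orientation; rate is the mean speed in mm/s. With contact_N (N) it stops when the force on the tool has changed by that much, and returns True; else False.
- goto_joints(angles): joint-space move.
- gripper_to(opening, effort=None): finger opening in mm; effort is the grip in N (None keeps the last); returns when the fingers have stopped.
- wait(seconds).
- solve_ik(position, orientation): joint angles nearest the present ones, or None.
- sense(): the state.
- snapshot(name): name is "side" or "top" or "wrist"; returns the picture (384x512x3 uint8, red, green, blue); there is no depth.
- calibration(name): a dict with "fx", "fy", "cx", "cy" (pixels), "R" (3x3) and "t" (3): a world point X has camera coordinates R X + t. Camera axes: x right, y down, z forward; pixel columns grow to the right and rows downward; lengths in mm; the calibration is good to about 2 mm. A picture is of the moment at which its call begins: read the wrist's pose just before it. calibration takes no time and is no camera call; for the wrist camera it gives the pose at the moment of the call.
A pose or a line that the arm cannot do raises PlanningError and nothing moves.
- hand_in(): hands the job in; it is judged then, once.
Trained networks look in the newest picture that a camera, given by its name, has taken for a name from the list of things; names that differ only in an ending like _2 or _b are one class to them, and where a whole thing is asked for, a point or a joint stands for the part that bears it (a point fixed in the world has none). Each returns a list of dicts, best first, with "score" (0 to 1); they miss things now and then, are a little off and sometimes report something else, mostly with a low value. They report only what shows in the picture. A call takes as long as a camera call. They do not tell look-alikes from the thing itself.
- recognise(label, camera): "centre" ([x, y, z] in mm, in the coordinates of the camera as it stood for that picture, good to about 4 mm: the middle of the surface that is visible of it).
- silhouettes(label, camera): "mask" (384x512 bool, what is visible of it).
- mark_of(label, camera): "centre" ([x, y, z] in mm, in the coordinates of the camera as it stood for that picture, good to about 4 mm: a listed point, or the origin of a listed thing).
The state is a dict: "time": time; "q": joint angles; "joint_vel": joint speeds; "tau": joint torques, N m; "eef_pos": TCP position; "eef_rot": TCP orientation; "wrist_force": force on the tool from outside, world axes, zero at the start; "wrist_torque": the same for the moment, N m; "finger_gap": finger opening in mm; "gripper_force": force on a finger pad.
Only numpy, scipy, OpenCV 4.12 (cv2) and the standard library are available. Lean on these libraries where they do the work, as an engineer would, in place of code of your own. Each camera call takes 0.05 s, during which the arm holds its last target. There are 200 camera calls.

## Working session

There is one attempt and no reset: what is moved stays moved. The work goes in short steps, each a Python script; the robot and the scene stay as the last script left them, time stands still between calls to the robot, and variables do not carry over. Pictures are saved under pics/ and viewed, at most 10 in all, crops included, and the job is handed in when it is done.

```bash
mkdir -p pics; cat > h.py <<'E'
from workcell import *
import numpy as np, cv2
def world(c,cal): return np.array(cal["R"]).T@(np.array(c)-np.array(cal["t"]))
def save(im,n): cv2.imwrite(f"pics/{n}.png",cv2.cvtColor(im,cv2.COLOR_RGB2BGR))
def ray(u,v,z,cal):
    R=np.array(cal["R"]);o=-R.T@np.array(cal["t"])
    d=R.T@np.array([(u-cal["cx"])/cal["fx"],(v-cal["cy"])/cal["fy"],1]);return o+d*(z-o[2])/d[2]
def proj(X,cal):
    p=np.array(cal["R"])@np.array(X)+np.array(cal["t"]);return p[0]/p[2]*cal["fx"]+cal["cx"],p[1]/p[2]*cal["fy"]+cal["cy"]
E
python3 - <<'E'
from h import *
t=snapshot("top");s=snapshot("side");save(np.hstack([t]),"top0");save(s,"side0")
for cam in("top","side"):
    cal=calibration(cam)
    for l in["dish_floor","shaft_top","cup_m_center","cup_s_center","knob_center","rabbit","bookmark","eraser","holder"]:
        print(cam,l,[(round(d["score"],2),world(d["centre"],cal).round().tolist()) for d in mark_of(l,cam)])
print(sense()["eef_rot"],pinch_z)
E
```

```text
top dish_floor [(0.77, [611.0, -76.0, 27.0]), (0.57, [636.0, -346.0, 3.0])]
top shaft_top [(0.69, [774.0, -81.0, 2.0]), (0.45, [614.0, 57.0, 47.0])]
top cup_m_center [(0.69, [426.0, -41.0, 33.0]), (0.22, [618.0, 353.0, -1.0])]
top cup_s_center [(0.93, [431.0, 246.0, 60.0])]
top knob_center [(0.71, [517.0, -316.0, 24.0]), (0.69, [612.0, -8.0, -1.0]), (0.57, [387.0, -276.0, 27.0]), (0.54, [422.0, -181.0, 24.0]), (0.52, [463.0, -259.0, 21.0])]
top rabbit [(0.81, [617.0, 355.0, -2.0])]
top bookmark [(0.55, [773.0, -82.0, 1.0])]
top eraser [(0.42, [636.0, -347.0, 4.0]), (0.26, [460.0, -261.0, 17.0])]
top holder [(0.63, [611.0, -7.0, -1.0]), (0.48, [462.0, -259.0, 4.0])]
side dish_floor [(0.78, [614.0, -76.0, 24.0]), (0.21, [607.0, -12.0, -2.0])]
side shaft_top [(0.37, [613.0, 56.0, 49.0])]
side cup_m_center [(0.76, [426.0, -39.0, 36.0])]
side cup_s_center [(0.76, [428.0, 246.0, 58.0])]
side knob_center [(0.94, [515.0, -314.0, 22.0]), (0.94, [421.0, -177.0, 26.0]), (0.73, [385.0, -275.0, 30.0]), (0.58, [457.0, -258.0, 24.0])]
side rabbit [(0.2, [631.0, -349.0, -2.0])]
side bookmark [(0.63, [774.0, -85.0, -4.0])]
side eraser [(0.67, [630.0, -347.0, -4.0])]
side holder [(0.95, [608.0, -9.0, -4.0])]
[ 1.79998686e+02 -2.16102075e-03  1.55778813e+02] -18.700000000000003
```

View pics/top0.png

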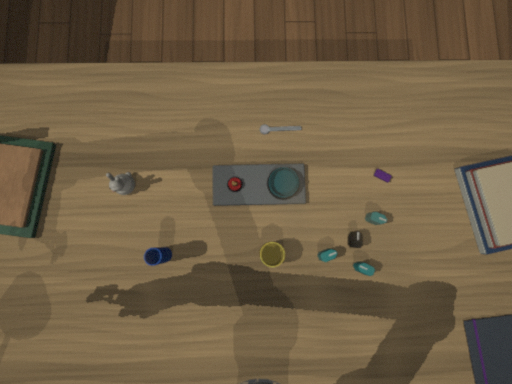

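View pics/side0.png

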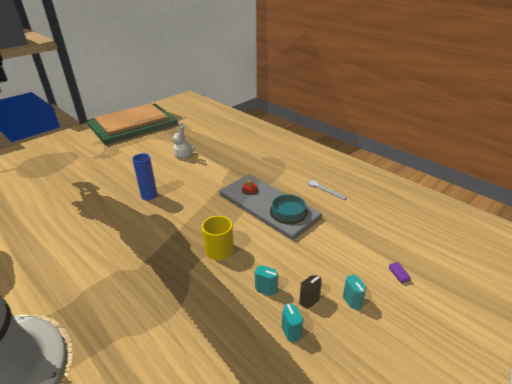

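Both pictures agree with the networks. In the top view yellow is at (272,254), blue at (157,256), the black knob at (355,239) among three teal look-alikes, the shaft at (234,184) and the dish at (285,182). Next I'll look at the shaft and then the knob from close by.

```bash
python3 - <<'E'
from h import *
print(sense()["time"])
def look(n,p,yaw,labels):
    goto(p,[180,0,yaw]); cal=calibration("wrist"); im=snapshot("wrist"); save(im,n)
    R=np.array(cal["R"]); print(n,sense()["time"],(-R.T@np.array(cal["t"])).round(),R.round(2).tolist(),sense()["q"])
    np.save("pics/"+n+".npy",cal,allow_pickle=True)
    for l in labels: print(l,[(round(d["score"],2),world(d["centre"],cal).round(1).tolist()) for d in mark_of(l,"wrist")])
    return im
a=look("w_shaft",[560,0,250],90,["shaft_top","dish_floor","holder"])
b=look("w_knob",[440,-259,230],90,["knob_center","knob_bore"])
c=look("w_cup",[426,-40,200],90,["cup_m_center"])
big=np.hstack([a,b]); save(cv2.resize(big,(800,300)),"w_both")
E
```

```text
1.0
w_shaft 3.4083 [559.  85. 420.] [[1.0, 0.0, -0.0], [0.0, -0.95, 0.32], [0.0, -0.32, -0.95]] [-5.80008529 15.13076311  3.51213409 99.76277123 -1.03881371 65.15535578
 -1.82782024]
shaft_top [(0.66, [612.8, 60.2, 47.8])]
dish_floor [(0.73, [614.7, -72.0, 24.8])]
holder [(0.85, [608.7, -9.1, -4.7])]
w_knob 4.7083 [ 440. -174.  400.] [[1.0, 0.0, 0.0], [0.0, -0.95, 0.32], [0.0, -0.32, -0.95]] [ 15.49718071  11.0634661   13.39325281 107.96681505  -2.95439705
  61.2768018   30.25040699]
knob_center [(0.9, [516.8, -316.8, 23.3]), (0.68, [459.7, -254.2, 25.8]), (0.65, [417.6, -183.1, 24.2]), (0.57, [381.5, -275.0, 19.4])]
knob_bore [(0.98, [419.8, -184.2, -3.5]), (0.78, [383.1, -279.3, 2.0]), (0.78, [515.9, -315.8, -8.3]), (0.59, [456.6, -260.5, -0.0])]
w_cup 5.75 [425.  43. 371.] [[1.0, -0.0, 0.0], [-0.0, -0.95, 0.33], [0.0, -0.33, -0.95]] [ -2.1087525    4.13880152   4.23245079 119.90166203  -0.3312436
  55.91261307   2.18485847]
cup_m_center [(0.98, [423.9, -37.1, 31.2]), (0.68, [611.4, -74.0, 23.6])]
```

View pics/w_both.png

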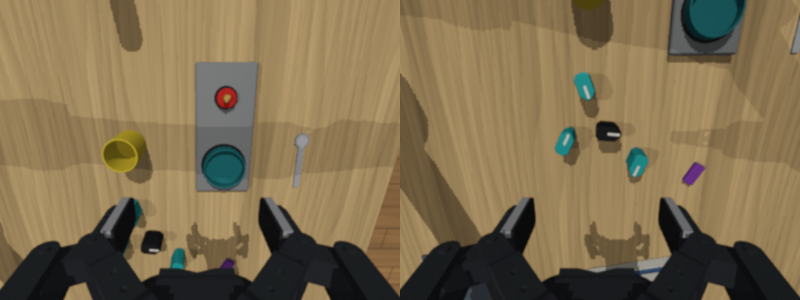

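```bash
python3 - <<'E'
from h import *
O=[180,0,90]
movel([425,-39,100],200,O); movel([425,-39,37],120)
gripper_to(55,30); print(sense()["finger_gap"],sense()["gripper_force"])
movel([425,-39,130],200)
goto([613,-74,130],O)
c=[movel([613,-74,75],150), movel([613,-74,58],25,contact_N=3)]
s=sense();print(c,s["eef_pos"],s["wrist_force"],s["time"])
E
```

```text
55.46828890694738 3.029940542201075
[False, False] [613.06133327 -74.02337463  57.98076856] [0.16167098 0.06330316 0.15923457] 10.2833
```

```bash
python3 - <<'E'
from h import *
s=sense();print(s["finger_gap"],s["gripper_force"])
a=snapshot("wrist");print([(d["score"],world(d["centre"],calibration("wrist")).round(1)) for d in mark_of("cup_m_center","wrist")])
b=snapshot("side");cal=calibration("side")
print([(d["score"],world(d["centre"],cal).round(1)) for d in mark_of("cup_m_center","side")])
save(cv2.resize(np.hstack([a,b]),(800,300)),"chk1")
E
```

```text
55.60033060904497 0.0
[]
[(0.82, array([426.6, -39.8,  34.3]))]
```

View pics/chk1.png

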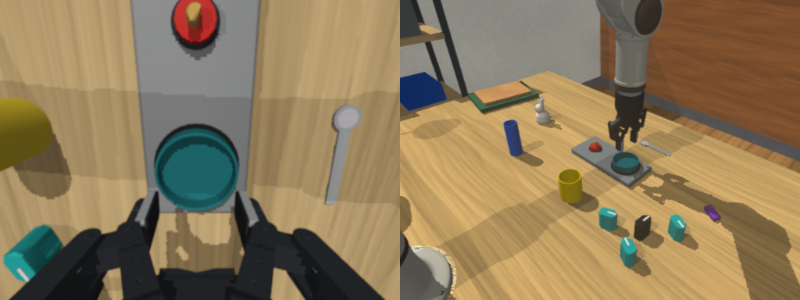

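The yellow cup is still in its place at (426,-40): the fingers closed only to the commanded 55 mm and slipped off. I'll look again from close above it and grip with a full-closing command.

```bash
python3 - <<'E'
from h import *
O=[180,0,90]
movel([613,-74,130],200); gripper_to(85); goto([426,-39,130],O)
cal=calibration("wrist");a=snapshot("wrist");print([(d["score"],world(d["centre"],cal).round(1)) for d in mark_of("cup_m_center","wrist")])
m=silhouettes("cup_m_center","wrist")[0]["mask"]; 
movel([426,-39.5,37],150); b=snapshot("wrist"); c=calibration("wrist")
print(sense()["finger_gap"],"grasp pt px",proj([426,-39.5,56],c),"cup top px",[np.round(proj([426+31*np.cos(k),-39.5+31*np.sin(k),70],c)) for k in (0,1.57,3.14,4.71)])
gripper_to(0,30); s=sense();print(s["finger_gap"],s["gripper_force"])
d=snapshot("wrist"); save(cv2.resize(np.hstack([b,d]),(800,300)),"chk2")
movel([426,-39.5,70],100); s=sense();print(s["finger_gap"],s["gripper_force"],s["wrist_force"],s["time"])
E
```

```text
[(0.76, array([423. , -39.8,  32.5]))]
84.98198469831426 grasp pt px (np.float64(251.92866130706193), np.float64(245.76293452375813)) cup top px [array([306., 258.]), array([252., 207.]), array([197., 258.]), array([252., 303.])]
0.17226967428202905 8.312507844530046
0.1666171711490907 0.0 [-0.34315349  0.11148955  0.35484619] 14.45
```

View pics/chk2.png

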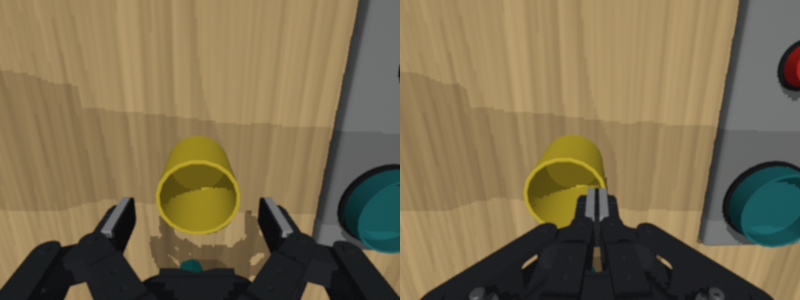

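```bash
python3 - <<'E'
from h import *
s=sense();print({k:np.round(s[k],2) for k in("eef_pos","eef_rot","wrist_force","finger_gap","gripper_force","q")})
a=snapshot("wrist");c=calibration("wrist");print(c["fx"],c["fy"],c["cx"],c["cy"],[(d["score"],world(d["centre"],c).round(1)) for d in mark_of("cup_m_center","wrist")])
b=snapshot("side");cs=calibration("side")
for nm in("cup_m_center","dish_floor"): print(nm,[(d["score"],world(d["centre"],cs).round(1)) for d in mark_of(nm,"side")])
p=s["eef_pos"]
for im,k in((a,c),(b,cs)):
    for dz,col in((0,(255,0,255)),(19,(0,255,0))):
        u=proj(p+[0,0,dz],k);cv2.circle(im,(int(u[0]),int(u[1])),4,col,1)
b2=cv2.resize(b[130:330,150:410],(520,400)); a2=cv2.resize(a,(512,384))[:, 100:380]
save(np.hstack([np.vstack([a2,np.zeros((16,280,3),np.uint8)]),b2]),"chk3")
E
```

```text
{'eef_pos': array([426.15, -39.44,  70.12]), 'eef_rot': array([179.95,  -0.  ,  90.01]), 'wrist_force': array([-0.34,  0.11,  0.35]), 'finger_gap': np.float64(0.17), 'gripper_force': np.float64(0.0), 'q': array([ -2.94,  16.28,   5.23, 126.61,  -2.44,  37.15,   4.03])}
277.1871141677576 277.1871141677576 251.6326369641277 197.7027261985963 [(0.88, array([407.8, -39. ,  30.9]))]
cup_m_center [(0.81, array([412.6, -41. ,  32.3]))]
dish_floor [(0.75, array([610.8, -73.6,  25. ]))]
```

View pics/chk3.png

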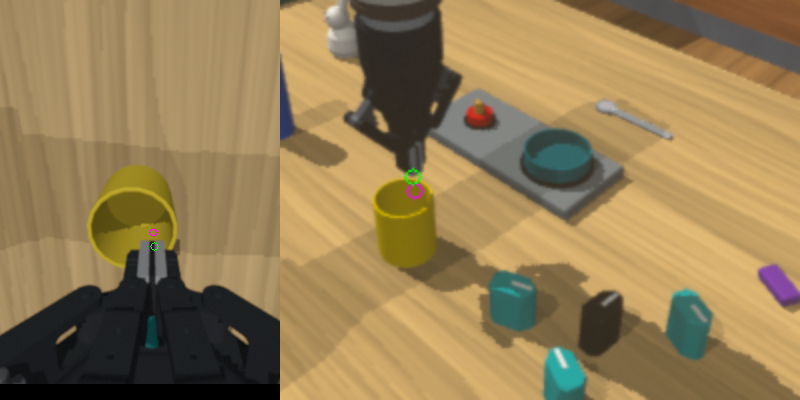

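The side crop shows the real fingertips at (415,168), about 20 mm above the projected TCP at (415,191), so the fingers only brushed the rim. The cup now stands at about (410,-40). I'll measure the tip offset by touching the table.

```bash
python3 - <<'E'
from h import *
movel([500,-40,90],300); movel([500,-40,30],200)
print(movel([500,-40,-25],30,contact_N=4)); s=sense(); print(s["eef_pos"],s["wrist_force"],s["time"])
movel([500,-40,60],300)
E
```

```text
False
[500.142      -40.01552007 -24.85391405] [ 0.4260832   0.3557497  -0.33258253] 17.5417
```

```bash
python3 - <<'E'
from h import *
movel([500,-40,-22],250)
print(movel([500,-40,-60],30,contact_N=4)); s=sense(); print(s["eef_pos"],s["wrist_force"],s["time"])
movel([500,-40,60],300)
E
```

```text
True
[500.71910274 -40.0122215  -27.88835548] [-1.14783622 -0.25209438  6.73614227] 18.9417
```

Contact came at a reported z of about -27.5, so the real tips are 27.5 mm above the reported TCP. I'll correct for that and grasp again.

```bash
cat >> h.py <<'E'
D=27.5   # real tip z = reported TCP z + D
def T(x,y,ztip): return [x,y,ztip-D]
def marks(l,cam):
    cal=calibration(cam); snapshot(cam)
    return [(round(d["score"],2),world(d["centre"],cal).round(1).tolist()) for d in mark_of(l,cam)]
E
python3 - <<'E'
from h import *
O=[180,0,90]
gripper_to(85); movel(T(455,-40,115),300); 
ms=[marks("cup_m_center",c)[0] for c in("wrist","side","top")];print(ms)
x,y=np.mean([m[1][:2] for m in ms],0); x=np.clip(x,402,422); y=np.clip(y,-46,-34)
movel(T(x,y,100),250); movel(T(x,y,33),150)
gripper_to(0,30); s=sense();print(s["finger_gap"],s["gripper_force"])
if s["finger_gap"]>50:
    movel(T(x,y,70),150); s=sense();print(s["finger_gap"],s["gripper_force"],s["wrist_force"],s["time"])
E
```

```text
Traceback (most recent call last):
IndexError: list index out of range
```

```bash
python3 - <<'E'
from h import *
ms=[m for c in("wrist","side","top") for m in marks("cup_m_center",c) if abs(m[1][0]-412)<20 and abs(m[1][1]+40)<15];print(ms)
x,y=np.mean([m[1][:2] for m in ms],0); print(x,y)
movel(T(x,y,105),250); movel(T(x,y,33),150)
gripper_to(0,30); s=sense();print(s["finger_gap"],s["gripper_force"])
if s["finger_gap"]>50:
    movel(T(x,y,110),150); s=sense();print(s["finger_gap"],s["gripper_force"],s["wrist_force"],s["time"])
E
```

```text
[(0.9, [409.0, -40.7, 32.7]), (0.65, [411.1, -40.8, 36.9])]
410.05 -40.75
61.28546397581653 31.56373173929751
61.74553080078438 33.003938030451536 [ 0.12644959 -0.01283754 -1.50715738] 23.0833
```

```bash
python3 - <<'E'
from h import *
O=[180,0,90]
X,Y=612.5,-74
goto(T(X,Y,110),O); movel(T(X,Y,82),120)
print(movel(T(X,Y,56),25,contact_N=4)); s=sense();print(s["eef_pos"]+[0,0,D],s["wrist_force"],s["time"])
E
```

```text
True
[612.21209693 -73.9592611   60.36574355] [-0.49591519 -0.04381818  6.05409549] 25.1083
```

```bash
python3 - <<'E'
from h import *
O=[180,0,90]
gripper_to(85); movel(T(612.5,-74,115),200)
wait(0.1); print(marks("cup_m_center","wrist"),marks("dish_floor","top"),marks("cup_m_center","side"))
movel(T(613,50,115),250); cal=calibration("wrist"); im=snapshot("wrist"); np.save("shaft.npy",cal,allow_pickle=True); save(im,"shaft_raw")
print([(d["score"],world(d["centre"],cal).round(1)) for d in mark_of("shaft_top","wrist")],sense()["time"])
u,v=map(int,proj([613,57,48],cal)); print(u,v)
save(np.hstack([cv2.resize(im[max(v-40,0):v+40,u-40:u+40],(400,400),interpolation=cv2.INTER_CUBIC),cv2.resize(im,(400,400))]),"shaft_c")
E
```

```text
[(0.97, [607.7, -69.7, 57.1])] [(0.5, [612.3, -76.8, 26.9]), (0.43, [617.1, 56.0, 48.4])] [(0.58, [609.6, -70.5, 58.0])]
[(0.59, array([613.4,  60.6,  49.1]))] 27.05
253 203
```

View pics/shaft_c.png

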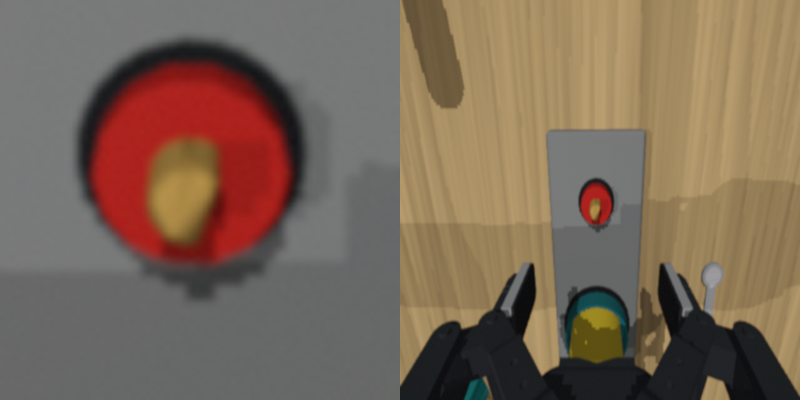

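The yellow cup stands in the dish at about (609,-71). In the crop the brass D at (183,205) seems to have its flat facing right or lower right, but it is too coarse to tell. I'll take a nearer look with the camera above the shaft, then pick up the blue cup.

```bash
python3 - <<'E'
from h import *
O=[180,0,0]
movel(T(560,50,120),300)
goto(T(533,57,110),O); movel(T(533,57,55),200)
cal=calibration("wrist"); im=snapshot("wrist"); np.save("shaft.npy",cal,allow_pickle=True); save(im,"shaft2_raw")
print([(d["score"],world(d["centre"],cal).round(1)) for d in mark_of("shaft_top","wrist")],sense()["time"])
u,v=map(int,proj([613,57,40],cal)); print(u,v)
v=max(v,45);c=im[v-45:v+45,u-45:u+45]
save(cv2.resize(c,(540,540),interpolation=cv2.INTER_CUBIC),"shaft_c2")
movel(T(533,57,130),300); goto(T(425,235,150),O)
print(marks("cup_s_center","wrist"),marks("cup_s_center","side"),sense()["time"],marks("cup_m_center","top"))
E
```

```text
[(0.65, array([615.3,  61.7,  50.5]))] 29.1583
250 107
[(0.92, [428.8, 244.8, 58.3])] [(0.91, [426.6, 242.6, 58.6]), (0.62, [613.5, 351.9, 3.0])] 30.6083 [(0.71, [609.9, -71.0, 56.9])]
```

View pics/shaft_c2.png

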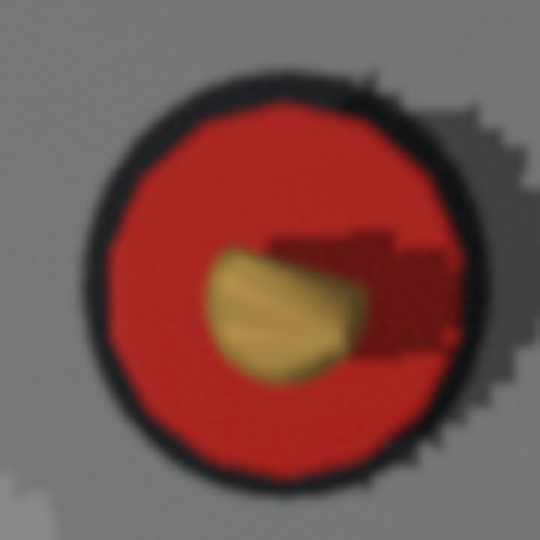

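The flat's edge runs from (235,248) to (365,290) in the crop (image right is -y, up is +x). It therefore faces roughly +x, turned about -18° towards -y. I'll fit that numerically and pick up the blue cup.

```bash
python3 - <<'E'
from h import *
from scipy.optimize import differential_evolution
im=cv2.imread("pics/shaft2_raw.png")[:,:,::-1].astype(int); cal=np.load("shaft.npy",allow_pickle=True).item()
print("collar-centre",ray(253,110.3,32,cal))
r,g,b=im[...,0],im[...,1],im[...,2]
red=((r>90)&(g<0.35*r)).astype(np.uint8); n,l,st,ce=cv2.connectedComponentsWithStats(red); 
br=((g>0.5*r)&(b<0.65*g)&(r>60)).astype(np.uint8); br[:85]=0;br[135:]=0;br[:,:225]=0;br[:,285:]=0; print(br.sum())
S=4
def ren(p):
    x,y,a=p; t=np.linspace(0,2*np.pi,80); P=np.c_[7*np.cos(t),7*np.sin(t)]; P[:,0]=np.minimum(P[:,0],3)
    c,s=np.cos(a),np.sin(a); P=P@np.array([[c,s],[-s,c]])+[x,y]; m=np.zeros((60*S,70*S),np.uint8)
    Q=P-[x,y]
    for z,k in((32,1),(46,1),(48,.75)):pass
    pts=[[proj([*(Q[i]*k+[x,y]),z],cal) for i in range(80)] for z,k in((32,1),(46,1),(48,.72))]
    pts=np.array(pts).reshape(-1,2); h=cv2.convexHull(((pts-[220,80])*S*16).astype(np.int32))
    cv2.fillPoly(m,[h],255,shift=4); return cv2.resize(m,(70,60),interpolation=cv2.INTER_AREA)/255.
B=br[80:140,220:290].astype(float)
r=differential_evolution(lambda p:np.abs(ren(p)-B).sum(),[(600,625),(48,72),(-1.2,0.6)],seed=1,maxiter=40,popsize=12)
print(r.x,np.degrees(r.x[2]),r.fun)
# blue cup
X,Y=428.5,245
movel(T(X,Y,140),200); movel(T(X,Y,80),150); gripper_to(0,30); s=sense();print(s["finger_gap"],s["gripper_force"])
if s["finger_gap"]>35:
    movel(T(X,Y,205),200); s=sense();print(s["finger_gap"],s["wrist_force"],s["time"])
E
```

```text
collar-centre [611.19214848  55.45664709  32.        ]
448
[ 6.10677492e+02  5.57883063e+01 -2.81767508e-01] -16.14408902474481 22.603921568627452
41.95143421839652 30.036760736256838
41.81202110383295 [-0.56732609 -1.03286808 -1.34969229] 32.7583
```

```bash
python3 - <<'E'
from h import *
O=[180,0,0]; X,Y=610,-71.5
goto(T(X,Y,210),O); print(marks("cup_m_center","side"),marks("cup_s_center","side"))
movel(T(X,Y,140),150)
print(movel(T(X,Y,105),25,contact_N=4)); s=sense();print(s["eef_pos"]+[0,0,D],s["wrist_force"],s["time"])
E
```

```text
[(0.56, [610.3, -73.6, 61.3])] [(0.69, [611.4, -70.6, 188.6])]
True
[610.00110227 -71.65356618 109.98101951] [0.02490333 0.11537343 5.09764302] 36.0333
```

```bash
python3 - <<'E'
from h import *
O=[180,0,0]
gripper_to(60); movel(T(610,-71.5,170),200); wait(0.1)
print(marks("cup_s_center","side"),marks("cup_m_center","side"))
goto(T(400,-259,110),O); cal=calibration("wrist"); im=snapshot("wrist"); np.save("knob.npy",cal,allow_pickle=True); save(im,"knob_raw")
print([(d["score"],world(d["centre"],cal).round(1)) for d in mark_of("knob_center","wrist")],sense()["time"])
u,v=map(int,proj([460,-259,40],cal)); v=max(v,60)
print(u,v); side=snapshot("side")
save(np.hstack([cv2.resize(im[v-60:v+60,u-60:u+60],(480,480),interpolation=cv2.INTER_CUBIC),cv2.resize(side[110:270,190:290],(300,480))]),"knob_c")
E
```

```text
[(0.8, [609.0, -73.5, 86.2])] [(0.68, [611.4, -71.7, 60.6])]
[(0.86, array([ 418.2, -182.3,   22.9])), (0.81, array([ 380.9, -276. ,   20.3])), (0.76, array([ 463.6, -255.3,   24.4])), (0.66, array([ 514.7, -315.9,   24.4]))] 38.3167
252 136
```

View pics/knob_c.png

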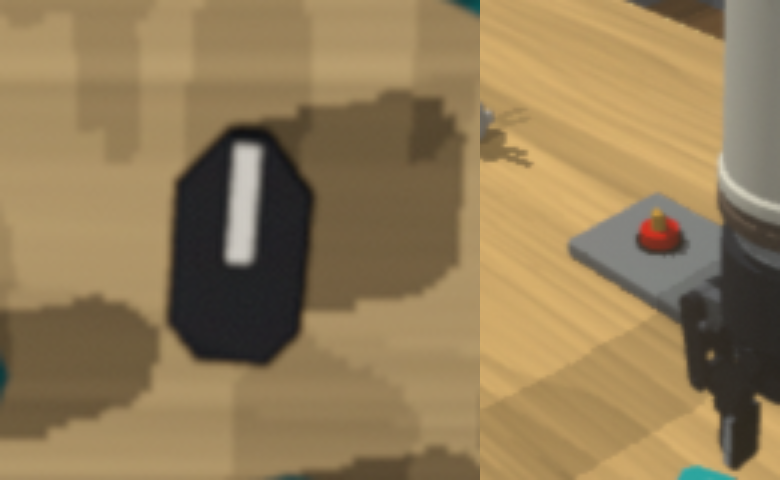

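The blue cup is nested, with its centre at z 86. The black knob's line runs from its axis at crop (239,265) to (247,143), so the nose points about -3.7° from +x. I'll grasp it, lift it and measure how it sits in the hand.

```bash
cat >> h.py <<'E'
def line(im,cal,guess,z):
    "axis end and yaw (deg) of the white line on the knob top at height z"
    u,v=map(int,proj([guess[0],guess[1],z],cal)); H=30
    v0,u0=max(v-H,0),u-H; c=im[v0:v+H,u0:u+H].astype(int)
    w=((c.min(2)>110)&(c.max(2)-c.min(2)<40)).astype(np.uint8)
    n,l,st,ce=cv2.connectedComponentsWithStats(w)
    if n<2: return None
    k=1+st[1:,4].argmax(); ys,xs=np.nonzero(l==k)
    P=np.array([ray(x+u0,y+v0,z,cal)[:2] for x,y in zip(xs,ys)])
    m=P.mean(0);d=np.linalg.svd(P-m)[2][0]; d=d*np.sign(d[0]); t=(P-m)@d
    px=np.ptp(t)/max(np.ptp(ys),1)
    return m+d*(t.min()-px/2),np.degrees(np.arctan2(d[1],d[0])),len(xs),np.ptp(t)+px
E
python3 - <<'E'
from h import *
im=snapshot("wrist");cal=np.load("knob.npy",allow_pickle=True).item()
man=ray(251.75,142.25,48,cal);print("manual",man)
r=line(im,cal,man[:2],48);print(r)
a,yaw=r[0],r[1]
if np.linalg.norm(a-man[:2])>4 or abs(yaw+3.7)>4: a,yaw=man[:2],-3.7
x,y=a
gripper_to(50); goto(T(x,y,85),[180,0,yaw]); movel(T(x,y,9),120)
gripper_to(0,60); s=sense();print(s["finger_gap"],s["gripper_force"])
if s["finger_gap"]>18:
    movel(T(x,y,100),200)
    s=sense(); c=calibration("wrist");i=snapshot("wrist");save(i,"held")
    print("held",s["finger_gap"],s["gripper_force"],s["eef_pos"],line(i,c,s["eef_pos"][:2],100+39),s["time"])
E
```

```text
manual [ 457.01718885 -258.76191111   48.        ]
(array([ 457.46948758, -258.60417496]), np.float64(-4.792798576322), 209, np.float64(21.27863032103052))
25.185269662384865 59.27813851056271
held 25.27927714255881 58.80814423166157 [ 457.26231378 -257.84223197   72.03138931] (array([ 458.170154  , -258.26140245]), np.float64(-4.883101506586335), 209, np.float64(13.562962466477106)) 40.7667
```

```bash
python3 - <<'E'
from h import *
O=[180,0,-17]; X,Y=610.5,55.9
goto(T(480,20,120),O); movel(T(X,Y,85),220); movel(T(X,Y,62),100)
s0=sense()
print(movel(T(X,Y,46),20,contact_N=6)); s=sense();print(s["eef_pos"]+[0,0,D],s["wrist_force"]-s0["wrist_force"],s["wrist_torque"]-s0["wrist_torque"],s["time"])
im=snapshot("side"); save(cv2.resize(im[130:250,190:310],(480,480),interpolation=cv2.INTER_CUBIC),"ins")
E
```

```text
False
[610.59071193  55.85753817  46.08390849] [ 0.20759513 -0.75516192 -0.42250937] [ 0.00273605 -0.00401433  0.01052149] 44.0167
```

It went 11 mm over the shaft without resistance, so the knob has slid on. Now I'll press it down.

```bash
python3 - <<'E'
from h import *
s=sense();x,y=610.5,55.9; f0=s["wrist_force"]
print(movel([x,y,27-D],20,contact_N=22)); 
for _ in range(3):
    wait(0.3); s=sense();print(s["eef_pos"]+[0,0,D],s["wrist_force"]-f0,s["finger_gap"],s["gripper_force"],s["time"])
for l in("knob_center","cup_s_center","cup_m_center","shaft_top"): print(l,marks(l,"side")[:4])
im=snapshot("side"); save(cv2.resize(im[110:270,180:340],(560,560),interpolation=cv2.INTER_CUBIC),"fin")
E
```

```text
True
[610.8196156   55.95130741  34.13695777] [-3.16303951 -0.10501653  9.51777937] 25.351782529396832 60.16825388966714 45.0417
[610.78765302  55.9205535   34.12377579] [-3.6581606   0.16776831  9.88066523] 25.51020012434037 60.16934209039757 45.3417
[610.77930965  55.98363727  34.11973053] [-3.37996826  0.29023515  9.1618552 ] 25.70045512380887 60.16923084876929 45.6417
knob_center [(0.82, [513.6, -311.9, 25.3]), (0.68, [383.5, -275.8, 25.6]), (0.62, [421.6, -175.3, 25.6]), (0.52, [609.6, 57.4, 47.1])]
cup_s_center [(0.89, [609.2, -76.0, 88.0])]
cup_m_center [(0.88, [611.6, -72.5, 61.7])]
shaft_top []
```

View pics/fin.png

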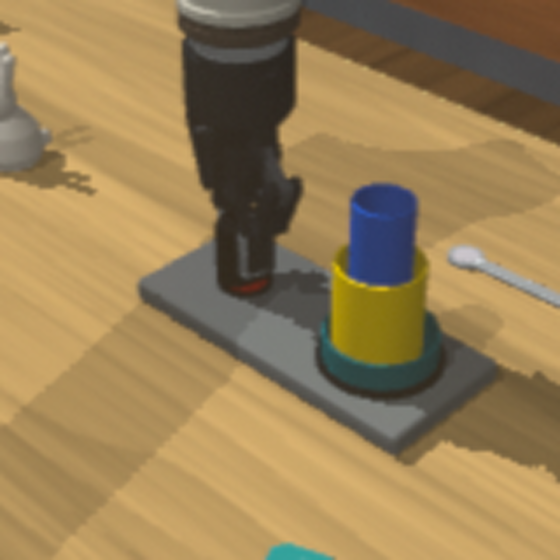

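The knob sits on the collar, and both cups are nested upright at crop (385,270). I'll press slightly harder for margin and hand in if the force stays steady.

```bash
python3 - <<'E'
from h import *
p=sense()["eef_pos"]
print(movel([610.5,55.9,p[2]-2.5],10,contact_N=15)); wait(0.4)
s=sense();print(s["eef_pos"]+[0,0,D],s["wrist_force"],s["finger_gap"],s["gripper_force"],s["time"])
if 8<s["wrist_force"][2]<60: print(hand_in())
E
```

```text
True
[610.7807742   56.004675    34.24525691] [-1.95028211  0.08140514  8.84806313] 25.56368564705321 60.224113498235745 46.7
the job is handed in; nothing more can be done
None
```

I handed the job in at 46.7 s of the 72 s. The yellow cup stands in the dish with the blue cup nested inside it. The knob is on the D-shaft, still gripped at about 60 N and pressed down at about 9 N; its underside reads about 1 mm above the collar's full-down height, so the collar should be past 6 mm, though I couldn't measure it directly. The judging result wasn't reported back.

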